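# Roll the solder spool up the loader ramp and shut its keeper

## Task

Using only your fingertips, gently push the solder spool up the ramp of the spool loader, all the way until it drops into the seat against the end stop, never letting it get away from you and run back down. Once it sits there, swing the orange keeper arm fully shut behind it. Do not pinch or lift the spool, and leave the things lying around the loader where they are.

Things in the scene. Friction and masses are not known exactly. Their poses are not given: they have to be found in the camera images.
- loader: Spool loader fixed to the bench: aluminium channel with blue rails, 250 long, 64 wide. Origin on its underside (2.5 above the bench), midway across, 150 from its low end, x = uphill along the channel, y across, z up; loader coordinates below are in this frame, mm. Channel 46 wide between the rails (y -23 to 23; each rail 5 thick); rail tops stand 10 above the running surface, along its whole length.
- ramp_foot (a point): Foot of the 12 degree ramp, on the running surface, loader x -70, z 8. Downhill of it is a level landing, top z 8, to x -145, with a lip 4 high at its low end (x -150 to -145).
- crest (a point): Top of the ramp: level crest, top z 31.4, loader x 35 to 45; this point is its far edge, x 45. Beyond it the level seat is 5 lower (z 26.4) and runs to the upright blue end stop, face at x 89.5, top z 62. In the seat the spool's axis is at about x 60 to 63.5; the step keeps it there when let go.
- spool_center (a point): Middle of the solder spool: red flanges with grey wire, 52 diameter, 42 long, about 0.23 kg (varies), lying on its side on the landing with its axis across the channel, smooth, free to roll. It touches the running surface 26 below this point. Left on the ramp it rolls back by itself. It counts as running away if faster than 0.3 m/s before the crest.
- spool: The same solder spool; this origin is the centre of one of its flat ends and its z axis is the spool's axis.
- seat_center (a point): Where the middle of the spool is when it lies in the seat at the end stop (play 2 mm either way along the loader's x).
- gate_pivot (a point): Vertical hinge axis of the orange keeper arm, on a post beside the channel at loader x 26.5, y 43; this point is at z 63.5, half height of the arm's pin.
- gate_pin (a point): Middle of the upright orange pin (12 diameter, 30 tall, loader z 48.5 to 78.5) near the end of the keeper arm, 60 from the hinge axis. The arm is 66 long, 8 thick, 10 tall (z 49 to 59).
- gate (a joint): Angle of the keeper arm, rad; grows counterclockwise seen from above. At 0 the arm points outward and downhill (138 degrees from the loader's x, toward its y); at 2.3 it is fully shut at its stop, straight across the channel (toward loader -y), 5 to 8 mm behind the seated spool. Light friction (0.4 N at the pin); it stays where it is left.
- tape_blue: Bystander: roll of blue tape lying flat, 56 diameter, 19 tall; origin under its centre.
- wick: Bystander: small yellow reel lying flat, 40 diameter, 12 tall; origin under its centre.
- cutters: Bystander: red-handled side cutters lying flat, 37 x 112 x 12 (length along its y); origin under the centre.
Things that resemble listed ones, but are neither listed nor needed, are in the scene too. Leave any purple or turquoise look-alike of the spool alone.

How it is judged:
On the way, in this order (a step that is already met when the one before it is completed fails the run):
1. the spool lies in the seat while the keeper is still open (x of spool_center in the frame of loader above 0.057 m and z of spool_center in the frame of loader below 0.0555 m and value of joint gate below 1.3 rad), for 0.2 s.
2. the keeper is shut behind the seated spool (x of spool_center in the frame of loader above 0.057 m and value of joint gate above 2.15 rad), for 0.2 s.
At the end, for the whole second after the job is handed in: The spool lies at rest in the seat, its middle within 6 mm of the seat point and its axis across the channel within 0.15 rad; the keeper arm is within 0.15 rad of fully shut (all of step 2 and distance between spool_center and seat_center below 0.006 m and angle between the z axis of spool and the y axis of loader, either way round below 0.15 rad and linear speed of spool below 0.02 m/s); the robot touches nothing.
It fails at once if the spool gets away: faster than 0.3 m/s before the crest (linear speed of spool above 0.3 m/s and x of spool_center in the frame of loader below 0.04 m).
It fails at once if the spool is lifted off the loader (z of spool_center in the frame of loader above 0.075 m or (x of spool_center in the frame of loader below -0.02 m and z of spool_center in the frame of loader above 0.062 m) or (x of spool_center in the frame of loader below -0.07 m and z of spool_center in the frame of loader above 0.05 m)).
It fails at once if the spool is pinched or pressed with more than 30 N (contact force between the fingers and spool above 30 N).
It fails at once if a thing lying around the loader is moved more than 20 mm (distance of any of tape_blue, wick, cutters from where it was at the start of the episode above 0.02 m).
It also fails if it takes over 48 s, if anything falls off the work surface, if the arm or the gripper's body presses on something with over 40 N, if the wrist force passes 120 N, or if a joint passes its speed limit or range.

## Robot

A 6-joint arm with a two-finger parallel gripper is mounted at the origin on a cart in front of the work surface, level with it; the furniture and walls round the work are solid. World frame = base frame: x ahead of the robot, y to its left, z up, the work surface at z = 0. Lengths are in m, angles in rad, forces in N, time in s.
With the tool pointing down it reaches from about 0.3 to 0.875 m from the base axis. Payload 6.4 kg.
Tool frame: the origin (TCP) lies between the finger pads; the fingertips stand 25 mm ahead of it and the grasp point (between the pads) lies 6 mm ahead of it; z points along the fingers, y is the line along which they close (so a half turn about z gives the same grasp; the last joint's range is limited). The gripper opens to 85 mm and grips with 20 to 120 N. Pads are 22 mm wide; open, the fingers measure 114 mm over their backs; the gripper's body (76 mm by 85 mm) begins 54 mm behind the grasp point. The pads swing forward as they close: fully open they stand 13 mm farther back than shut.
Start: joints at [0.95, 0.181, 1.607, -0, 1.354, -0.206], TCP at [0.232, 0.526, 0.256] pointing down, gripper open.
Joint ranges: [-2.99, 2.99], [-0.89, 2.07], [0.3, 2.58], [-1.14, 4.28], [0, 2.63], [-3.12, 3.12]. Speed limits (rad/s): [2.57, 2.57, 3.01, 3.14, 3.14, 3.14].

## Interface

Orientations are given as a unit quaternion [w, x, y, z].
In Python, from bench import ctrl gives the robot as it stands.
- The arm moves only by the tool servo_tool, never from a script. Its argument "series" is text: rows parted by semicolons, each of 7 numbers parted by spaces: the gripper command: -1 is fully open, 1 is shut, values between are in proportion, then the shift along the tool's x, y, z in m, then the turn, a rotation vector about the tool's x, y, z in degrees. A call has 1 to 12 rows; each row is the pose to reach, as a shift and turn from the pose commanded when the call began, along the tool's axes at that moment; what a row does not reach only later rows make up. A row lasts 1/12 s, in which the tool goes at most 41.7 mm and 7.16 degrees, less where a joint would pass 70% of its speed; a pose out of reach is approached as far as the arm can. A call with a gripper value outside its range is refused whole. The fingers move at their own pace and stop on an object; the grip force is fixed at half the most. Time passes only in rows, so rows that repeat a pose let the fingers close. It gives the time, the measured TCP pose, the force, the opening and the grip force at its end, in the units of the state.
- ctrl.get_obs(): the state, without advancing time (a new reading comes with each control period).
- ctrl.camera(name): name is "scene" or "top"; returns a dict with "img" (400x640x3 uint8, red, green, blue), "z_map" (400x640 float32, m along the optical axis (not along the pixel's ray), 0 where there is no reading), "fovy" (degrees; the focal length in pixels is half the picture's height over the tangent of half this angle, whatever the lens; pixels are square), "cx", "cy" (the principal point, pixels), "extrinsics" (4x4, takes a point from camera to world coordinates). Camera axes: x right, y down, z forward; pixel columns grow to the right and rows downward; lengths in m; the calibration is good to about 2 mm. A picture is of the moment at which its call begins.
- ctrl.hand_in(): hands the job in; it is judged then, once.
The state is a dict: "time_s": time; "q": joint angles; "dq": joint speeds; "joint_efforts": joint torques, N m; "eef_pos": TCP position; "eef_rot": TCP orientation; "wrist_force": force on the tool from outside, world axes, zero at the start; "torque": the same for the moment, N m; "opening": opening from 0.0 (shut) to 1.0 (fully open); "grasp_force": force on a finger pad.
Only numpy, scipy, OpenCV 4.12 (cv2) and the standard library are available. Lean on these libraries where they do the work, as an engineer would, in place of code of your own. Each camera call takes 0.05 s, during which the arm holds its last target. There are 200 camera calls.

## Working session

There is one attempt and no reset: what is moved stays moved. The work goes in short steps, Python scripts to look and compute and a tool call to move; the robot and the scene stay as the last step left them, time stands still between calls to the robot, and variables do not carry over. Pictures are saved under pics/ and viewed, at most 10 in all, crops included, and the job is handed in when it is done.

Besides the shell and the picture viewer there is one more tool, called after "Emit:" in YAML: its name, and indented under it one key for each argument. servo_tool: Moves the arm, as the interface text tells. Its arguments: {"type":"object","properties":{"series":{"type":"string"}},"required":["series"]}

```bash
mkdir -p pics; ls
python3 - <<'E'
from bench import ctrl
import cv2,numpy as np,pickle
o=ctrl.get_obs();print({k:np.round(v,3) for k,v in o.items()})
for n in("scene","top"):
    c=ctrl.camera(n);pickle.dump(c,open(f"pics/{n}0.pkl","wb"))
    cv2.imwrite(f"pics/{n}0.png",c["img"][:,:,::-1]);print(n,c["fovy"],c["cx"],c["cy"],np.round(c["extrinsics"],3))
E
```

```text
pics
{'time_s': np.float64(0.0), 'q': array([ 0.95 ,  0.182,  1.608,  0.   ,  1.354, -0.206]), 'dq': array([ 0.001,  0.   ,  0.002, -0.002,  0.   ,  0.001]), 'joint_efforts': array([ 1.0000e-03, -4.4487e+01, -3.5134e+01, -0.0000e+00,  9.0000e-03,
        0.0000e+00]), 'eef_pos': array([0.231, 0.526, 0.255]), 'eef_rot': array([-0.   ,  0.206,  0.979, -0.001]), 'wrist_force': array([0.442, 0.402, 0.04 ]), 'torque': array([ 0.015, -0.033,  0.054]), 'grasp_force': np.float64(0.0), 'opening': np.float64(1.001)}
scene 44.56811095813448 319.6648156826537 194.0679666677797 [[ 0.735 -0.414  0.537 -0.058]
 [-0.678 -0.463  0.57  -0.902]
 [ 0.013 -0.783 -0.621  0.707]
 [ 0.     0.     0.     1.   ]]
top 42.04225666114762 326.4534367571904 190.91943280129715 [[ 0.025 -0.987  0.161  0.332]
 [-1.    -0.024  0.007 -0.326]
 [-0.003 -0.161 -0.987  1.068]
 [ 0.     0.     0.     1.   ]]
```

View pics/scene0.png

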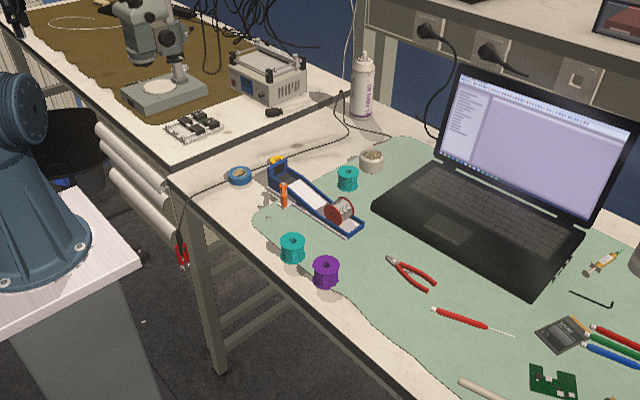

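View pics/top0.png

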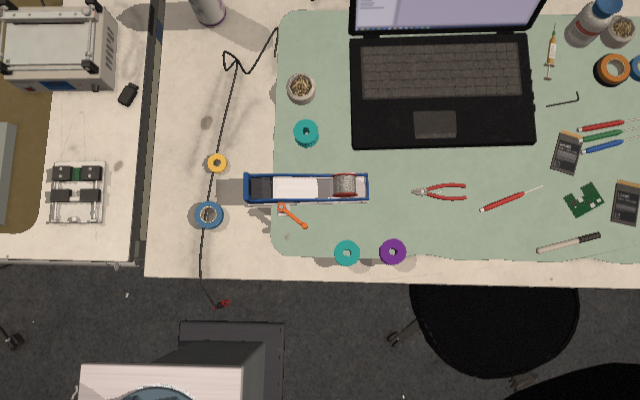

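The scene view shows the red spool at about (340,208) on the landing, the loader rising to its end stop at (277,172), and the orange pin at (284,195). In the top view the loader spans columns 245–368 at row ~187, with the low end on the right, so uphill is roughly world +y. The spool is at (345,185) and the keeper arm runs from (281,207) to (306,227). Next I'll measure these.

```bash
cat > h.py <<'E'
import numpy as np,cv2,pickle
def cloud(c):
    h,w=c["z_map"].shape;f=h/2/np.tan(np.radians(c["fovy"])/2)
    v,u=np.mgrid[:h,:w];z=c["z_map"]
    P=np.stack([(u-c["cx"])/f*z,(v-c["cy"])/f*z,z],-1)
    return P@c["extrinsics"][:3,:3].T+c["extrinsics"][:3,3]
def ray(c,u,v,zp):
    h=c["z_map"].shape[0];f=h/2/np.tan(np.radians(c["fovy"])/2)
    d=c["extrinsics"][:3,:3]@np.array([(u-c["cx"])/f,(v-c["cy"])/f,1]);o=c["extrinsics"][:3,3]
    return o+d*(zp-o[2])/d[2]
def mask(c,lo,hi,box=None):
    m=cv2.inRange(cv2.cvtColor(c["img"],cv2.COLOR_RGB2HSV),np.array(lo),np.array(hi))
    if box: 
        k=np.zeros_like(m);k[box[1]:box[3],box[0]:box[2]]=1;m=m*k
    return m>0
E
python3 - <<'E'
from h import *
for n,b in(("top",(235,160,380,240)),("scene",(255,150,375,245))):
    c=pickle.load(open(f"pics/{n}0.pkl","rb"));P=cloud(c)
    for nm,lo,hi in(("blue",(105,120,40),(125,255,255)),("orange",(5,150,120),(18,255,255)),("red",(0,110,60),(4,255,255)),("red2",(172,110,60),(180,255,255))):
        m=mask(c,lo,hi,b)&(c["z_map"]>0);Q=P[m]
        if len(Q)<5: print(n,nm,len(Q));continue
        v,u=np.nonzero(m)
        print(n,nm,len(Q),"px",u.min(),u.max(),v.min(),v.max(),"P 2/50/98",np.round(np.percentile(Q,[2,50,98],axis=0),4).tolist())
        if nm=="blue":
            print(cv2.minAreaRect((Q[:,:2]*1000).astype(np.float32)))
    x0,y0,x1,y1=b
    cr=cv2.resize(c["img"][y0:y1,x0:x1,::-1],None,fx=5,fy=5,interpolation=cv2.INTER_CUBIC);cv2.imwrite(f"pics/{n}0c.png",cr)
E
```

```text
top blue 668 px 244 368 173 202 P 2/50/98 [[0.4765, -0.4026, 0.0129], [0.491, -0.2196, 0.0368], [0.5397, -0.1583, 0.0673]]
((508.9508056640625, -280.78656005859375), (54.46629333496094, 247.26589965820312), 3.086298704147339)
top orange 150 px 277 307 202 228 P 2/50/98 [[0.423, -0.2826, 0.0427], [0.4476, -0.2519, 0.0625], [0.4708, -0.224, 0.0832]]
top red 114 px 332 356 173 196 P 2/50/98 [[0.4926, -0.3772, 0.0202], [0.4942, -0.3554, 0.0477], [0.5343, -0.3322, 0.0624]]
top red2 0
scene blue 419 px 268 364 159 238 P 2/50/98 [[0.4769, -0.4069, 0.007], [0.5017, -0.2803, 0.0292], [0.5401, -0.1601, 0.0644]]
((508.37103271484375, -282.0714416503906), (57.913516998291016, 251.33352661132812), 2.817601442337036)
scene orange 118 px 272 341 160 217 P 2/50/98 [[0.4198, -0.2858, 0.0178], [0.429, -0.2786, 0.0618], [0.5247, -0.1296, 0.0804]]
scene red 223 px 324 353 197 225 P 2/50/98 [[0.4898, -0.3802, 0.0216], [0.4925, -0.3598, 0.0427], [0.5331, -0.3356, 0.0604]]
scene red2 2
```

View pics/top0c.png

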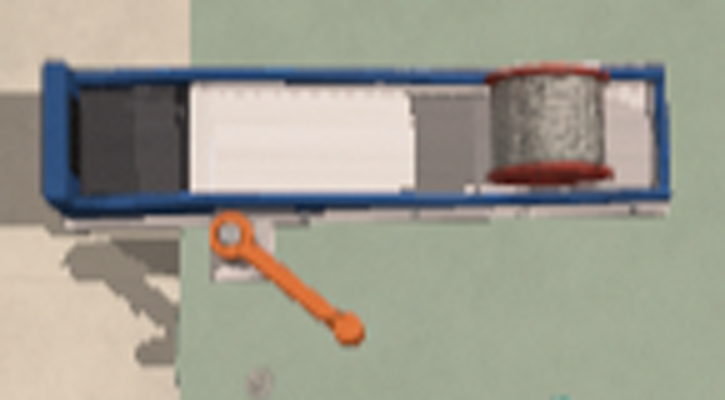

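View pics/scene0c.png

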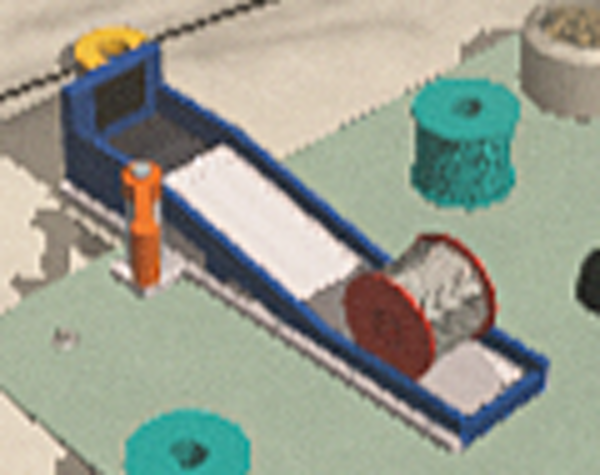

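The crops show the hinge at top px (281.2,206.8), the pin at (304.7,225.6), and the low end of the loader at column ~368.5. Its corner rows are about 173 and 200.5. I'll fit the loader frame from these.

Run:
```python
from h import *
T=pickle.load(open("pics/top0.pkl","rb"));S=pickle.load(open("pics/scene0.pkl","rb"))
b=(235,160)
r=lambda u,v,z:np.round(ray(T,b[0]+u/5,b[1]+v/5,z)*1e3,1)
print("low corners",r(664,65,.0205),r(668,203,.0205))
print("stop top corners",r(43,63,.0645),r(45,205,.0645))
print("hinge",r(231,234,.0645),r(231,234,.074),"pin",r(349,328,.081))
print("spool top sil flange",r(548,68,.0545),r(545,172,.0305))
s=lambda u,v,z:np.round(ray(S,255+u/5,150+v/5,z)*1e3,1)
print("S low corners",s(548,364,.0205),s(463,432,.0205),"stop",s(160,45,.0645),s(65,88,.0645),"pin top",s(142,168,.081))
# rail edge direction, from blue cloud: outer points by y bins
for n,c in(("top",T),("scene",S)):
    box=(235,160,380,240) if n=="top" else (255,150,375,245)
    P=cloud(c);m=mask(c,(105,120,40),(125,255,255),box)&(c["z_map"]>0);Q=P[m]
    Q=Q[(Q[:,2]>.005)]
    ys=np.arange(-.40,-.17,.02);lo=[];hi=[];yy=[]
    for y in ys:
        q=Q[abs(Q[:,1]-y)<.01][:,0]
        if len(q)>5: lo.append(q.min());hi.append(q.max());yy.append(y)
    for e in(lo,hi): p=np.polyfit(yy,e,1);print(n,"slope",p[0],"x at -.28",np.polyval(p,-.28))
    # spool
    H=P[320*0:,:]; 
    m2=(P[...,2]>.03)&(P[...,1]>-.40)&(P[...,1]<-.31)&(P[...,0]>.48)&(P[...,0]<.54)
    q=P[m2];t=q[q[:,2]>np.percentile(q[:,2],90)];print("spool",np.percentile(q,[1,99],axis=0).round(4).tolist(),t.mean(0).round(4))
    A=np.c_[2*q[:,1:],np.ones(len(q))];s=np.linalg.lstsq(A,(q[:,1:]**2).sum(1),rcond=None)[0];print("circ",s[:2],np.sqrt(s[2]+s[0]**2+s[1]**2))
```

```text
low corners [ 542.8 -403.3   20.5] [ 485.6 -405.6   20.5]
stop top corners [ 528.8 -156.    64.5] [ 472.5 -159.6   64.5]
hinge [ 462.9 -232.5   64.5] [ 461.7 -233.4   74. ] pin [ 425.8 -280.3   81. ]
spool top sil flange [ 533.6 -354.8   54.5] [ 495.6 -355.1   30.5]
S low corners [ 539.7 -407.1   20.5] [ 483.4 -412.5   20.5] stop [ 529.6 -165.5   64.5] [ 475.4 -163.4   64.5] pin top [ 449.9 -250.3   81. ]
top slope -0.05622501119242454 x at -.28 0.48173105421953827
top slope 0.06027676550236794 x at -.28 0.5280697560055233
spool [[0.4928, -0.3776, 0.0313], [0.5345, -0.3319, 0.0627]] [ 0.5135 -0.3558  0.0616]
circ [-0.35471602  0.04100367] 0.019353098755881946
scene slope -0.043187602139767016 x at -.28 0.48030358392621747
scene slope 0.05501043371929709 x at -.28 0.5289148202603465
spool [[0.4898, -0.3807, 0.0306], [0.5334, -0.334, 0.0612]] [ 0.5092 -0.3572  0.0593]
circ [-0.35798652  0.04074607] 0.017933496585057735
```

Loader frame: origin ≈ (0.507, −0.257), yaw ≈ 93.1°, and the predicted hinge matches the measured one to under 1 mm. The spool is at loader x ≈ −99. First I'll travel at height and shut the fingers while aligning tool x with uphill.

```bash
cat > g.py <<'E'
import numpy as np,sys
from scipy.spatial.transform import Rotation as R
O=np.array([.507,-.2568,.0025]);a=np.radians(93.1)
L=np.array([[np.cos(a),-np.sin(a),0],[np.sin(a),np.cos(a),0],[0,0,1]])
G=np.c_[L[:,0],-L[:,1],-L[:,2]]   # wanted tool axes
def go(ctrl,p):  # loader mm TCP target -> tool shift mm, rotvec deg; prints
    o=ctrl.get_obs();w,x,y,z=o["eef_rot"];T=R.from_quat([x,y,z,w]).as_matrix()
    t=O+L@(np.array(p)/1e3)
    print("t",round(float(o["time_s"]),2),"TCP loader mm",(L.T@(o["eef_pos"]-O)*1e3).round(1),"shift mm",(T.T@(t-o["eef_pos"])*1e3).round(1),"turn",np.degrees(R.from_matrix(T.T@G).as_rotvec()).round(2),"F",(L.T@o["wrist_force"]).round(2),"op",round(float(o["opening"]),3))
E
python3 -c "
from g import *
from bench import ctrl
go(ctrl,[-155,0,200])"
```

```text
t 0.1 TCP loader mm [796.4 232.8 253. ] shift mm [-637.7 -743.4   53.9] turn [-9.000e-02  3.000e-02  6.313e+01] F [-0.2   0.75 -0.14] op 0.997
```

Emit:
servo_tool:
  series: "1 -0.025 -0.03 0.002 0 0 5;1 -0.05 -0.06 0.004 0 0 10;1 -0.075 -0.088 0.006 0 0 16;1 -0.10 -0.117 0.008 0 0 22;1 -0.125 -0.146 0.010 0 0 28;1 -0.15 -0.175 0.012 0 0 34;1 -0.175 -0.204 0.014 0 0 40;1 -0.20 -0.233 0.016 0 0 46;1 -0.225 -0.262 0.018 0 0 52;1 -0.25 -0.291 0.020 0 0 58;1 -0.275 -0.32 0.022 0 0 63.1;1 -0.30 -0.35 0.025 0 0 63.1"

```text
time_s: 1.1
eef_pos: [0.3653, 0.0833, 0.2313]
eef_rot: [0.0, 0.689, 0.725, 0.0]
wrist_force: [1.0, 0.6, -0.1]
opening: -0.001
grasp_force: 0.0
```

```bash
python3 -c "
from g import *
from bench import ctrl
go(ctrl,[-155,0,200])"
```

```text
t 1.1 TCP loader mm [347.3 123.1 228.8] shift mm [-501.8  125.1   28.9] turn [ 0.05 -0.   -0.23] F [ 0.55 -1.07 -0.1 ] op -0.001
```

Emit:
servo_tool:
  series: "1 -0.04 0.01 0.002 0 0 0;1 -0.08 0.02 0.004 0 0 0;1 -0.12 0.03 0.006 0 0 0;1 -0.16 0.04 0.009 0 0 0;1 -0.20 0.05 0.012 0 0 0;1 -0.24 0.06 0.014 0 0 0;1 -0.28 0.07 0.016 0 0 0;1 -0.32 0.08 0.019 0 0 0;1 -0.36 0.09 0.021 0 0 0;1 -0.40 0.10 0.024 0 0 0;1 -0.44 0.11 0.026 0 0 0;1 -0.48 0.12 0.028 0 0 -0.2"

```text
time_s: 2.1
eef_pos: [0.5112, -0.3895, 0.2023]
eef_rot: [-0.001, 0.686, 0.727, 0.0]
wrist_force: [1.3, -0.4, 0.5]
opening: -0.005
grasp_force: 0.0
```

Emit:
servo_tool:
  series: "1 -0.022 0.005 0.03 0 0 0;1 -0.022 0.005 0.05 0 0 0;1 -0.022 0.005 0.05 0 0 0"

```text
time_s: 2.35
eef_pos: [0.5149, -0.4083, 0.1469]
eef_rot: [-0.005, 0.687, 0.727, 0.0]
wrist_force: [-0.7, 1.1, -0.8]
opening: -0.001
grasp_force: 0.0
```

Run:
```python
from g import *
from h import *
from bench import ctrl
go(ctrl,[-150,0,48])
o=ctrl.get_obs()
for n in("scene","top"):
    c=ctrl.camera(n);pickle.dump(c,open(f"pics/{n}1.pkl","wb"))
    P=(cloud(c)-O)@L*1e3
    m=(abs(P[...,0]+155)<22)&(abs(P[...,1])<25)&(P[...,2]>80)&(P[...,2]<200)
    q=P[m];print(n,len(q))
    for z in range(80,200,10):
        k=q[abs(q[:,2]-z-5)<5]
        if len(k)>2:print(z,len(k),k.min(0).round(1),k.max(0).round(1))
    if n=="scene":
        cv2.imwrite("pics/s1.png",cv2.resize(c["img"][60:260,240:440,::-1],None,fx=3,fy=3))
    m2=(P[...,0]>-130)&(P[...,0]<-60)&(abs(P[...,1])<21)&(P[...,2]>20)&(P[...,2]<64)
    q=P[m2];print("spool",np.percentile(q,[1,50,99],axis=0).round(1).tolist())
```

```text
t 2.35 TCP loader mm [-151.7    0.3  144.4] shift mm [ 1.   0.9 96.4] turn [-0.36 -0.45  0.12] F [ 1.12  0.63 -0.8 ] op -0.001
scene 481
110 3 [-157.2    6.5  118.4] [-144.5    7.3  118.9]
120 32 [-164.   -12.8  120.2] [-145.2   14.7  129.6]
130 60 [-163.4  -13.1  130. ] [-145.3   16.7  139.9]
140 60 [-164.8  -13.4  140.1] [-146.9   16.7  149.7]
150 35 [-165.1   -6.5  150.4] [-155.5   16.4  159.6]
160 61 [-167.6  -24.3  160.5] [-141.7   24.8  170. ]
170 80 [-165.6  -23.9  170. ] [-142.1   22.9  179.9]
180 79 [-170.   -14.   180.8] [-139.3   19.8  189.9]
190 71 [-171.   -15.4  190.4] [-143.8   24.4  199.9]
spool [[-123.5, -19.7, 20.9], [-108.0, 5.1, 47.0], [-75.5, 20.9, 58.1]]
top 14
170 7 [-142.8   19.5  175.2] [-137.8   24.6  179.4]
180 5 [-144.3   20.2  180. ] [-140.7   24.2  183.3]
spool [[-120.9, -20.9, 27.5], [-100.4, -1.8, 52.8], [-76.2, 18.9, 60.7]]
```

View pics/s1.png

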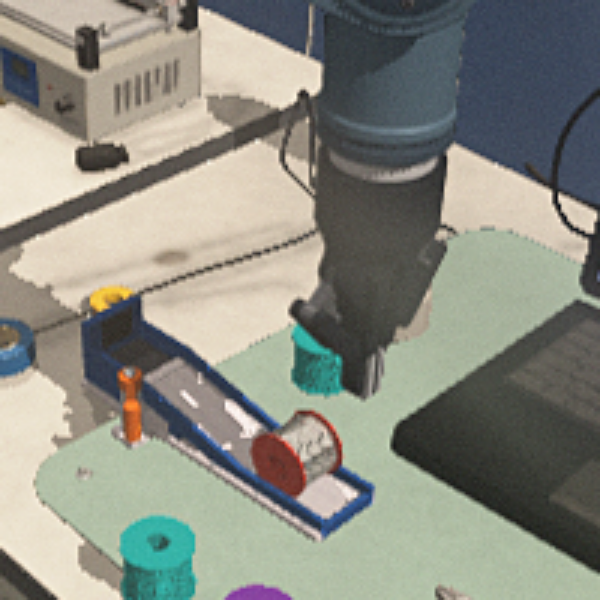

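The picture shows the shut fingers hanging behind the spool's low side, with the spool at crop (297,452) undisturbed. The tips are 25–26 mm ahead of the TCP as stated, so I'll descend behind the spool.

Emit:
servo_tool:
  series: "1 0 0 0.03 0 0 0;1 0 0 0.06 0 0 0;1 0 0 0.08 0 0 0;1 0 0.001 0.092 0 0 0;1 0 0.001 0.095 0 0 0;1 0 0.001 0.095 0 0 0"

```text
time_s: 2.95
eef_pos: [0.5191, -0.409, 0.0591]
eef_rot: [0.0, 0.686, 0.728, -0.0]
wrist_force: [0.0, 0.3, 0.6]
opening: -0.002
grasp_force: 0.0
```

Run:
```python
from g import *
from bench import ctrl
go(ctrl,[-150,0,49])
```

```text
t 2.95 TCP loader mm [-152.7   -3.8   56.6] shift mm [ 2.7 -3.8  7.6] turn [0.02 0.03 0.28] F [ 0.29 -0.05  0.64] op -0.002
```

Emit:
servo_tool:
  series: "1 0.003 -0.002 0.004 0 0 0;1 0.007 -0.003 0.007 0 0 0.2;1 0.011 -0.003 0.007 0 0 0.2;1 0.014 -0.003 0.007 0 0 0.2;1 0.016 -0.003 0.007 0 0 0.2;1 0.018 -0.003 0.007 0 0 0.2;1 0.020 -0.003 0.007 0 0 0.2;1 0.022 -0.003 0.007 0 0 0.2;1 0.025 -0.003 0.007 0 0 0.2;1 0.028 -0.003 0.007 0 0 0.2;1 0.031 -0.003 0.007 0 0 0.2;1 0.034 -0.003 0.007 0 0 0.2"

```text
time_s: 3.95
eef_pos: [0.5135, -0.3752, 0.0512]
eef_rot: [-0.0, 0.688, 0.726, 0.0]
wrist_force: [-0.1, 0.5, -0.3]
opening: 0.0
grasp_force: 0.0
```

```bash
cat > sp.py <<'E'
from g import *
from h import *
from bench import ctrl
def look(tag,png=False):
    go(ctrl,[0,0,0])
    for n in("scene","top"):
        c=ctrl.camera(n);pickle.dump(c,open(f"pics/{n}{tag}.pkl","wb"))
        P=(cloud(c)-O)@L*1e3
        hsv=cv2.cvtColor(c["img"],cv2.COLOR_RGB2HSV)
        m=((hsv[...,0]<5)|(hsv[...,0]>172))&(hsv[...,1]>110)&(hsv[...,2]>50)&(P[...,0]>-150)&(P[...,0]<110)&(abs(P[...,1])<30)&(P[...,2]>10)
        q=P[m];print(n,len(q),"red x",np.percentile(q[:,0],[2,98]).round(1),"y",np.percentile(q[:,1],[2,98]).round(1),"z",np.percentile(q[:,2],[2,98]).round(1))
        x=110;cr=c["img"][120:270,230:390,::-1];cv2.imwrite(f"pics/{n}{tag}.png",cv2.resize(cr,None,fx=4,fy=4,interpolation=cv2.INTER_CUBIC))
if __name__=="__main__": look(sys.argv[1])
E
python3 sp.py a
```

```text
t 3.95 TCP loader mm [-1.185e+02 -1.000e-01  4.870e+01] shift mm [ 1.185e+02 -1.000e-01  4.870e+01] turn [-0.   -0.01  0.03] F [ 0.53  0.06 -0.3 ] op 0.0
scene 192 red x [-102.6  -55.9] y [14.5 23. ] z [17.8 57. ]
top 87 red x [-95.7 -54.9] y [-20.5  19.4] z [21.5 59.3]
```

Emit:
servo_tool:
  series: "1 0.003 0 0 0 0 0;1 0.007 0 0 0 0 0;1 0.011 0 -0.0008 0 0 0;1 0.015 0 -0.0015 0 0 0;1 0.019 0 -0.0023 0 0 0;1 0.023 0 -0.0032 0 0 0;1 0.027 0 -0.004 0 0 0;1 0.031 0 -0.0049 0 0 0;1 0.035 0 -0.0057 0 0 0;1 0.039 0 -0.0066 0 0 0;1 0.043 0 -0.0074 0 0 0;1 0.046 0 -0.0082 0 0 0"

```text
time_s: 5.05
eef_pos: [0.511, -0.3291, 0.0595]
eef_rot: [-0.0, 0.687, 0.726, 0.0]
wrist_force: [0.4, -4.0, 2.5]
opening: -0.002
grasp_force: 1.6
```

```bash
python3 sp.py b
```

```text
t 5.05 TCP loader mm [-72.4  -0.1  57. ] shift mm [72.4 -0.  57. ] turn [-0.01 -0.01  0.04] F [-3.99 -0.17  2.48] op -0.002
scene 183 red x [-59.3 -14.6] y [14.9 23.3] z [25.2 65.3]
top 57 red x [-37.9 -12.7] y [-20.2  19.8] z [23.3 66.8]
```

Emit:
servo_tool:
  series: "1 0.003 0 -0.0006 0 0 0;1 0.007 0 -0.0015 0 0 0;1 0.011 0 -0.0024 0 0 0;1 0.015 0 -0.0032 0 0 0;1 0.019 0 -0.004 0 0 0;1 0.023 0 -0.0049 0 0 0;1 0.027 0 -0.0058 0 0 0;1 0.031 0 -0.0066 0 0 0;1 0.035 0 -0.0075 0 0 0;1 0.039 0 -0.0083 0 0 0;1 0.043 0 -0.0092 0 0 0;1 0.046 0 -0.0098 0 0 0"

```text
time_s: 6.15
eef_pos: [0.5085, -0.2832, 0.0694]
eef_rot: [-0.0, 0.687, 0.726, 0.0]
wrist_force: [0.0, -3.5, 1.3]
opening: -0.001
grasp_force: 1.6
```

```bash
python3 sp.py c
```

```text
t 6.15 TCP loader mm [-26.4  -0.1  66.9] shift mm [26.4 -0.1 66.9] turn [-0.   -0.01  0.04] F [-3.48  0.19  1.27] op -0.001
scene 171 red x [-14.5  32.1] y [14.9 23.6] z [35.1 75.2]
top 8 red x [27.1 33.9] y [-20.9  14.9] z [56.5 71.8]
```

Emit:
servo_tool:
  series: "1 0.003 0 -0.0006 0 0 0;1 0.007 0 -0.0015 0 0 0;1 0.011 0 -0.0024 0 0 0;1 0.015 0 -0.0032 0 0 0;1 0.019 0 -0.004 0 0 0;1 0.022 0 -0.0045 0 0 0;1 0.025 0 -0.0045 0 0 0;1 0.028 0 -0.0045 0 0 0;1 0.031 0 -0.0045 0 0 0;1 0.034 0 -0.0045 0 0 0;1 0.037 0 -0.0045 0 0 0;1 0.040 0 -0.0045 0 0 0"

```text
time_s: 7.25
eef_pos: [0.5061, -0.243, 0.0734]
eef_rot: [-0.001, 0.687, 0.726, 0.0]
wrist_force: [-0.6, 0.1, 0.3]
opening: -0.001
grasp_force: 0.0
```

```bash
python3 sp.py d
```

```text
t 7.25 TCP loader mm [13.9  0.2 70.9] shift mm [-13.9   0.2  70.9] turn [-0.04 -0.05  0.04] F [0.11 0.62 0.25] op -0.001
scene 120 red x [40.2 87.5] y [14.9 24. ] z [42.1 76.3]
top 8 red x [77.8 88.3] y [-20.6 -19.6] z [52.8 72.9]
```

The spool dropped into the seat: the red spans 40–87.5, so its middle is at about 63, and there is no contact force. Next I'll back off, rise, and move to the outer side of the keeper pin.

Emit:
servo_tool:
  series: "1 -0.008 0 -0.005 0 0 0;1 -0.012 0 -0.03 0 0 0;1 -0.012 0 -0.06 0 0 0;1 -0.012 -0.02 -0.07 0 0 0;1 -0.012 -0.05 -0.07 0 0 0;1 -0.012 -0.08 -0.07 0 0 0;1 -0.012 -0.105 -0.07 0 0 0;1 -0.012 -0.108 -0.07 0 0 0;1 -0.012 -0.108 -0.07 0 0 0"

```text
time_s: 8.1
eef_pos: [0.3984, -0.2625, 0.1444]
eef_rot: [0.0, 0.688, 0.725, -0.0]
wrist_force: [0.6, 0.2, -0.1]
opening: -0.0
grasp_force: 0.0
```

```bash
python3 sp.py e
python3 - <<'E'
from h import *; from g import *
for n in("scene","top"):
    c=pickle.load(open(f"pics/{n}e.pkl","rb"));P=(cloud(c)-O)@L*1e3
    m=mask(c,(5,150,100),(18,255,255))&(P[...,0]>-60)&(P[...,0]<60)&(P[...,1]>30)&(P[...,1]<110)&(P[...,2]>64)
    q=P[m]; print(n,len(q)); 
    k=q[q[:,1]>70]; print("pin",k.mean(0).round(1) if len(k) else None)
E
python3 -c "
import cv2,numpy as np
cv2.imwrite('pics/e2.png',np.vstack([cv2.resize(cv2.imread(f'pics/{n}e.png'),(320,300)) for n in('scene','top')]))"
```

```text
t 8.1 TCP loader mm [  0.2 108.8 141.9] shift mm [1.000e-01 1.087e+02 1.419e+02] turn [ 0.03  0.04 -0.09] F [ 0.12 -0.64 -0.07] op -0.0
scene 149 red x [39.2 80.5] y [-18.9  23. ] z [43.3 76.9]
scene 42
pin [-20.   83.6  77.5]
top 0
pin NoneTraceback (most recent call last):
  File "sp.py", line 13, in <module>
    if __name__=="__main__": look(sys.argv[1])
                             ~~~~^^^^^^^^^^^^^
  File "sp.py", line 11, in look
    q=P[m];print(n,len(q),"red x",np.percentile(q[:,0],[2,98]).round(1),"y",np.percentile(q[:,1],[2,98]).round(1),"z",np.percentile(q[:,2],[2,98]).round(1))
                                  ~~~~~~~~~~~~~^^^^^^^^^^^^^^^
    return _quantile_unchecked(
        a, q, axis, out, overwrite_input, method, keepdims, weights)
    return _ureduce(a,
                    func=_quantile_ureduce_func,
    ...<5 lines>...
                    overwrite_input=overwrite_input,
                    method=method)
    r = func(a, **kwargs)
    result = _quantile(arr,
                       quantiles=q,
    ...<2 lines>...
                       out=out,
                       weights=wgt)
    slices_having_nans = np.isnan(arr[-1, ...])
                                  ~~~^^^^^^^^^
IndexError: index -1 is out of bounds for axis 0 with size 0
[ WARN:0@0.012] global loadsave.cpp:275 findDecoder imread_('pics/tope.png'): can't open/read file: check file path/integrity
Traceback (most recent call last):
cv2.error: OpenCV(4.12.0) /io/opencv/modules/imgproc/src/resize.cpp:4208: error: (-215:Assertion failed) !ssize.empty() in function 'resize'
```

Emit:
servo_tool:
  series: "1 0 0 -0.0 0 0 0;1 0 0 0.025 0 0 0;1 0 0 0.045 0 0 0;1 0 0 0.054 0 0 0;1 0 0 0.054 0 0 0;1 0 0 0.054 0 0 0"

```text
time_s: 8.7
eef_pos: [0.3995, -0.2614, 0.0897]
eef_rot: [-0.001, 0.687, 0.726, 0.0]
wrist_force: [0.1, -0.2, 0.5]
opening: -0.003
grasp_force: 0.0
```

Run:
```python
from g import *
from bench import ctrl
go(ctrl,[0,109,88])
o=ctrl.get_obs();p=(L.T@(o["eef_pos"]-O)*1e3)[:2]
from scipy.optimize import brentq
def C(deg,a=10,b=14.5):
    f=np.radians(deg);r=np.array([np.cos(f),np.sin(f)]);t=np.array([-r[1],r[0]])
    d=brentq(lambda d:np.hypot(*np.maximum(abs(d*t)-[a,b],0))-6,5,40)
    return np.array([26.5,43])+60*r-d*t
for g in range(138,275,6):
    c=C(g);print(g,c.round(0),"shift",((c-p)*[1,-1]).round(0))
```

```text
t 8.7 TCP loader mm [  1.2 107.6  87.2] shift mm [-1.2 -1.4 -0.8] turn [-0.04 -0.05  0.07] F [-0.2  -0.11  0.53] op -0.003
138 [ -3. 100.] shift [-4.  7.]
144 [-8. 97.] shift [-9. 10.]
150 [-14.  93.] shift [-15.  14.]
156 [-19.  88.] shift [-20.  20.]
162 [-24.  82.] shift [-25.  26.]
168 [-28.  76.] shift [-29.  32.]
174 [-31.  70.] shift [-32.  38.]
180 [-34.  64.] shift [-35.  44.]
186 [-35.  57.] shift [-36.  50.]
192 [-37.  51.] shift [-38.  57.]
198 [-37.  45.] shift [-38.  63.]
204 [-37.  39.] shift [-39.  68.]
210 [-37.  33.] shift [-38.  74.]
216 [-36.  27.] shift [-37.  81.]
222 [-33.  20.] shift [-35.  88.]
228 [-30.  13.] shift [-31.  95.]
234 [-25.   6.] shift [-26. 101.]
240 [-20.   0.] shift [-21. 107.]
246 [-14.  -5.] shift [-15. 112.]
252 [-8. -9.] shift [ -9. 116.]
258 [ -2. -12.] shift [ -3. 120.]
264 [  4. -15.] shift [  3. 123.]
270 [ 10. -17.] shift [  9. 125.]
```

Emit:
servo_tool:
  series: "1 -0.004 0.007 0 0 0 0;1 -0.009 0.010 0 0 0 0;1 -0.015 0.014 0 0 0 0;1 -0.020 0.020 0 0 0 0;1 -0.025 0.026 0 0 0 0;1 -0.029 0.032 0 0 0 0;1 -0.032 0.038 0 0 0 0;1 -0.035 0.044 0 0 0 0;1 -0.036 0.050 0 0 0 0;1 -0.038 0.057 0 0 0 0;1 -0.038 0.063 0 0 0 0;1 -0.039 0.068 0 0 0 0"

```text
time_s: 9.7
eef_pos: [0.4699, -0.2966, 0.0897]
eef_rot: [-0.0, 0.687, 0.726, 0.0]
wrist_force: [-1.5, 0.1, -0.1]
opening: -0.004
grasp_force: 0.2
```

```bash
sed -i 's/q=P\[m\];print/q=P[m]\n        if len(q): print/; s/^        x=110;/        k=P[mask(c,(5,150,100),(18,255,255))\&(P[...,0]>-90)\&(P[...,0]<60)\&(P[...,1]>-40)\&(P[...,2]>66)];print("orange",len(k),k.mean(0).round(0) if len(k) else "")\n        /' sp.py; python3 sp.py f; python3 -c "
import cv2,numpy as np
cv2.imwrite('pics/f2.png',np.hstack([cv2.resize(cv2.imread(f'pics/{n}f.png'),(400,375)) for n in('scene','top')]))"
```

```text
t 9.7 TCP loader mm [-37.7  39.2  87.2] shift mm [37.7 39.2 87.2] turn [-0.   -0.01  0.05] F [ 0.17  1.5  -0.14] op -0.004
scene 85 red x [41.9 88.3] y [15.  23.4] z [42.8 76. ]
orange 0 
top 98 red x [44.2 88.1] y [-19.7  21. ] z [28.4 79.2]
orange 1 [ -60.  178. 1066.]
```

View pics/f2.png

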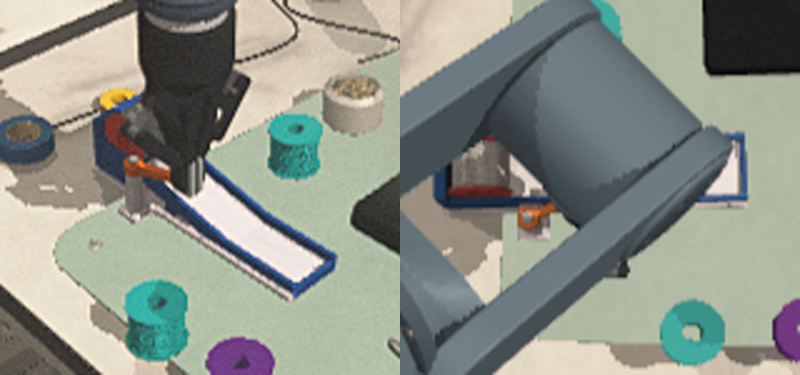

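The picture shows the spool in the seat and the keeper arm already swinging over the channel ahead of the fingers (scene half at (150,168)). I'll continue along the arc.

Emit:
servo_tool:
  series: "1 0.001 0.006 0 0 0 0;1 0.002 0.013 0 0 0 0;1 0.004 0.020 0 0 0 0;1 0.008 0.027 0 0 0 0;1 0.013 0.033 0 0 0 0;1 0.018 0.039 0 0 0 0;1 0.024 0.044 0 0 0 0;1 0.030 0.048 0 0 0 0;1 0.036 0.052 0 0 0 0;1 0.041 0.055 0 0 0 0;1 0.044 0.056 0 0 0 0;1 0.046 0.057 0 0 0 0"

```text
time_s: 10.8
eef_pos: [0.5237, -0.2472, 0.0898]
eef_rot: [-0.0, 0.687, 0.726, -0.0]
wrist_force: [-0.9, -0.0, 1.0]
opening: -0.002
grasp_force: 0.2
```

Emit:
servo_tool:
  series: "1 0.001 0 0 0 0 0;1 0.002 0 0 0 0 0;1 0.002 0 0 0 0 0"

```text
time_s: 11.05
eef_pos: [0.5234, -0.2458, 0.0898]
eef_rot: [0.0, 0.688, 0.726, 0.0]
wrist_force: [1.2, -0.2, 0.4]
opening: -0.001
grasp_force: 0.0
```

```bash
python3 sp.py g
```

```text
t 11.05 TCP loader mm [ 10.1 -17.   87.3] shift mm [-10.1 -17.   87.3] turn [ 0.   -0.    0.02] F [-0.28 -1.15  0.45] op -0.001
scene 150 red x [37.6 87.9] y [-19.2  23.8] z [42.3 77.8]
orange 3 [29.  1. 71.]
top 10 red x [73.9 87.5] y [-20.4 -19. ] z [58.2 73.6]
orange 4 [ -60.  178. 1066.]
```

Emit:
servo_tool:
  series: "1 0.001 0 0 0 0 0;1 0.002 0 0 0 0 0;1 0.003 0 0 0 0 0;1 0.003 0 0 0 0 0"

```text
time_s: 11.48
eef_pos: [0.5234, -0.2446, 0.09]
eef_rot: [0.001, 0.688, 0.726, -0.001]
wrist_force: [0.1, -7.7, -3.3]
opening: -0.002
grasp_force: 3.7
```

```bash
python3 -c "
from g import *
from bench import ctrl
go(ctrl,[10,-17,87])"
```

```text
t 11.48 TCP loader mm [ 11.3 -17.1  87.5] shift mm [-1.3 -0.1  0.5] turn [0.03 0.2  0.03] F [-7.71  0.28 -3.32] op -0.002
```

The stop is reached: the force is 7.7 N at TCP x 11.3. I'll back straight off, rise, and move clear to check.

Emit:
servo_tool:
  series: "1 -0.005 0 0 0 0 0;1 -0.015 0 0 0 0 0;1 -0.025 0 0 0 0 0;1 -0.03 0 -0.02 0 0 0;1 -0.03 0 -0.05 0 0 0;1 -0.03 0 -0.08 0 0 0;1 -0.05 -0.02 -0.10 0 0 0;1 -0.08 -0.05 -0.11 0 0 0;1 -0.11 -0.08 -0.11 0 0 0;1 -0.14 -0.11 -0.11 0 0 0;1 -0.16 -0.13 -0.11 0 0 0;1 -0.16 -0.13 -0.11 0 0 0"

```text
time_s: 12.48
eef_pos: [0.3984, -0.4148, 0.2003]
eef_rot: [0.001, 0.69, 0.724, -0.001]
wrist_force: [0.3, 0.0, 0.1]
opening: -0.0
grasp_force: 0.0
```

```bash
python3 sp.py h; python3 -c "
import cv2,numpy as np
cv2.imwrite('pics/h2.png',np.hstack([cv2.resize(cv2.imread(f'pics/{n}h.png'),(400,375)) for n in('scene','top')]))"
```

```text
t 12.48 TCP loader mm [-151.9  117.   197.8] shift mm [153.  116.4 197.3] turn [-0.05  0.13 -0.29] F [-0.01 -0.31  0.05] op -0.0
scene 123 red x [41.9 87.7] y [-17.2  24. ] z [42.  77.4]
orange 2 [52. 22. 68.]
top 130 red x [41.6 87.6] y [-20.4  20.2] z [32.1 79.9]
orange 27 [ 24. -10. 114.]
```

View pics/h2.png

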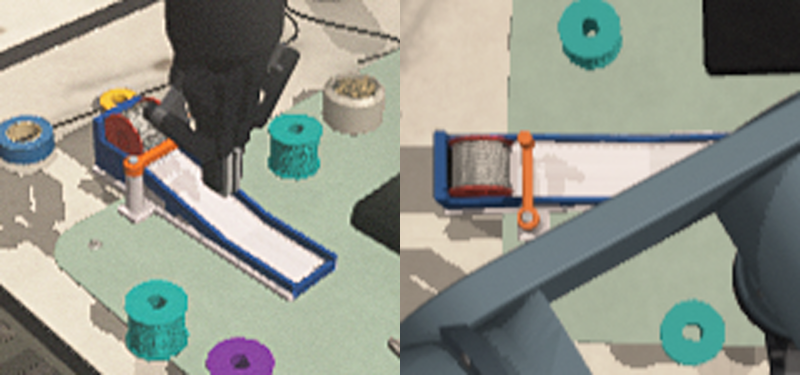

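The picture shows the keeper straight across the channel (top half, hinge (528,218) to pin (526,138)). The spool sits square in the seat at (480,165), and the arm is clear of everything, so I'm handing in.

```bash
python3 -c "
from bench import ctrl
print(ctrl.hand_in())"
```

```text
the job is handed in; nothing more can be done
None
```

I pushed the spool up the ramp into the seat, swung the keeper fully shut behind it, and handed the job in at about 12.6 s with the arm clear; the hand-in gave no verdict back.

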